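Face the cell's code to the scanner and trigger the read

TASK

Turn the white battery cell in its sloped nest until its green code stripe faces squarely towards the red window of the blue scanner, and leave it standing fully home in the nest. Only then press the round red button down fully to trigger the reading. Leave the loose parts lying about on the counter where they are.

Things in the scene. Friction and masses are not known exactly. Their poses are not given: they have to be found in the camera images.
- cell: White battery cell, a cylinder 46 mm wide and 80 mm tall, 0.35 kg, standing loose in the station's nest. A green stripe 16 mm wide runs up its side (33 to 78 mm up); on its white top a green bar 16 mm wide runs from near the middle to the rim on the same side. Origin: centre of its underside; z along its axis to its top, x from the axis out through the stripe.
- cell_mark (a point): Point on the cell's side in the middle of the stripe's width, 23 mm from the axis, 34 mm above the cell's underside.
- station: Fixed scan station: grey deck 150 x 210 mm sloping down to the robot at 0.5 rad, so nest and cell lean towards the robot by as much. Nest: black ring 28 mm tall, 64 mm outer, 49 mm inner diameter. Origin: centre of the nest's floor on the deck, 80 mm above the counter; z along the nest axis, x up the slope, y from the nest straight to the scanner. Deck spans x -75 to 75, y -75 to 135 mm.
- scan_window (a point): Centre of the red window of the blue scanner block (52 x 50 mm, 44 mm tall above the deck, fixed on it), on its face towards the nest, 66 mm from the nest axis along the station's y, 34 mm above the deck.
- scan_button (a joint): Travel of the round red push button, 0 when up, 0.006 m when fully down; it springs back and needs about 5 N.
- scan_button_top (a point): Centre of the top face of the red button, 36 mm diameter, in a black housing fixed on the counter; it is pressed straight down.
- adapter: Brass top-post adapter, round, 25 mm diameter, 26 mm tall, loose on the counter; leave it alone. Origin: centre of its underside.
- cover: Grey terminal cover, 52 x 34 x 28 mm, loose on the counter; leave it alone. Origin: centre of its underside.
- busbar: Copper bus bar offcut, 85 x 25 x 6 mm, loose on the counter; leave it alone. Origin: centre of its underside.
- spanner: Steel combination spanner, 160 mm long, lying on the counter along its own x; leave it alone.
Not all that is in view belongs to the job. What is meant by the part that bears scan_button is not yellow, and is the smaller of those in its own colour.

How it is judged:
By the outcome, as a careful person would: the job done as asked, in the order asked, and still so for the second after the job is handed in, with the robot touching nothing.
It also fails if it takes over 61 s, if anything falls off the work surface, if the arm or the gripper's body presses on something with over 40 N, if the wrist force passes 120 N, or if a joint passes its speed limit or range.

ROBOT

A 6-joint arm with a two-finger parallel gripper is mounted at the origin on the work surface. World frame = base frame: x ahead of the robot, y to its left, z up, the work surface at z = 0. Lengths are in m, angles in degrees, forces in N, time in s.
With the tool pointing down it reaches from about 0.4 to 0.825 m from the base axis. Payload 7 kg.
Tool frame: the origin (TCP) lies on the centre line of the jaws, within the pads' length; the fingertips stand 11 mm ahead of it and the grasp point (between the pads) lies 8 mm behind it; z points along the fingers, y is the direction in which the jaws open and shut (so a half turn about z gives the same grasp; the last joint's range is limited). The gripper opens to 88 mm and grips with 3 to 60 N. Pads are 19 mm wide; open, the fingers measure 130 mm over their backs; the gripper's body (78 mm by 193 mm) begins 47 mm behind the grasp point.
Start: joints at [-54.769, 20.546, 0.682, 0, -70.136, -16.507], TCP at [0.217, -0.639, 0.238] pointing down, gripper open.
Joint ranges: [-176.03, 176.03], [-82.01, 121.73], [-58.28, 71.71], [-173.87, 95.51], [-174.79, -0.11], [-173.66, 173.66]. Speed limits (degrees/s): [136.94, 136.94, 172.46, 180, 180, 180].

INTERFACE

Orientations are given as [roll, pitch, yaw] about the fixed x, y, z axes, in that order (R = Rz(yaw) Ry(pitch) Rx(roll)).
In Python, from plant import ctrl, cams, order gives the robot as it stands.
- The arm moves only by the tool jog_arm, never from a script. Its argument "motion" is a list of rows, each an object with "offset": the shift along the tool's x, y, z in mm, a list of three; "roll": the turn about the tool's z in rad; "hand": the finger opening in mm, from 0 to 87.6. A call has 1 to 20 rows; each row is the pose to reach, as a shift and turn from the pose commanded when the call began, along the tool's axes at that moment; what a row does not reach only later rows make up. A row lasts 1/12 s, in which the tool goes at most 41.7 mm and 7.16 degrees, less where a joint would pass 70% of its speed; a pose out of reach is approached as far as the arm can. A call with a gripper value outside its range is refused whole. The fingers move at their own pace and stop on an object; the grip force is fixed at half the most. Time passes only in rows, so rows that repeat a pose let the fingers close. It gives the time, the measured TCP pose, the force and the opening at its end, in the units of the state.
- ctrl.get_obs(): the state, without advancing time (a new reading comes with each control period).
- cams.snapshot(name): name is "scene" or "top" or "wrist"; returns a dict with "img" (400x640x3 uint8, red, green, blue), "K" (3x3 intrinsics, pixels), "cam_to_world" (4x4, takes a point from camera to world coordinates); the wrist camera has in their place "T_tool_cam" (4x4, takes a point from camera to tool coordinates, whose origin is the TCP and whose axes are the flange's). Camera axes: x right, y down, z forward; pixel columns grow to the right and rows downward; lengths in m; the calibration is good to about 2 mm. A picture is of the moment at which its call begins: read the wrist's pose just before it. There is no depth.
- order.close_job(): hands the job in, once; it reports no verdict.
The state is a dict: "clock": time; "joint_pos": joint angles; "qvel": joint speeds; "tau": joint torques, N m; "tool_pos": TCP position; "orientation": TCP orientation; "force": force on the tool from outside, world axes, zero at the start; "moment": the same for the moment, N m; "opening": finger opening in m.
Only numpy, scipy, OpenCV 4.12 (cv2) and the standard library are available. Lean on these libraries where they do the work, as an engineer would, in place of code of your own. Each camera call takes 0.05 s, during which the arm holds its last target. There are 200 camera calls.

## Working session

There is one attempt and no reset: what is moved stays moved. The work goes in short steps, Python scripts to look and compute and a tool call to move; the robot and the scene stay as the last step left them, time stands still between calls to the robot, and variables do not carry over. Pictures are saved under pics/ and viewed, about 8 in all and at most 12, crops included, and the job is handed in when it is done.

Besides the shell and the picture viewer there is one more tool, called after "Request:" by a JSON object that holds its "fn" and its "kwargs", one argument or row to a line. jog_arm: Moves the arm, as the interface text tells. Its arguments: {"type":"object","properties":{"motion":{"type":"array"}},"required":["motion"]}

```bash
mkdir -p pics; ls; cat > h.py <<'E'
import numpy as np, cv2, json
from plant import ctrl, cams, order
def save(n,f):
    s=cams.snapshot(n); cv2.imwrite('pics/'+f+'.png',s['img'][:,:,::-1]); 
    np.savez('pics/'+f+'.npz',**{k:np.array(v) for k,v in s.items()}); return s
def ray(K,T,u,v):
    d=T[:3,:3]@np.linalg.solve(K,[u,v,1.]); return T[:3,3],d
def hit(K,T,u,v,z):
    o,d=ray(K,T,u,v); return o+d*(z-o[2])/d[2]
def proj(K,T,p):
    q=np.linalg.inv(T)@np.append(p,1); q=K@q[:3]; return q[:2]/q[2]
E
python3 - <<'E'
from h import *
a=save('scene','s0');b=save('top','t0')
cv2.imwrite('pics/both.png',np.vstack([cv2.resize(x['img'],(480,300),interpolation=cv2.INTER_AREA)[:,:,::-1] for x in (a,b)]))
for s in(a,b): print(s['K'].tolist(),np.round(s['cam_to_world'],4).tolist())
print(ctrl.get_obs())
E
```

```text
pics
[[407.4125763144384, 0.0, 323.43410548484144], [0.0, 407.4125763144384, 199.30062981975544], [0.0, 0.0, 1.0]] [[0.5233, 0.5403, -0.659, 1.0795], [0.8521, -0.3324, 0.4042, -0.3696], [-0.0007, -0.7731, -0.6343, 0.5749], [0.0, 0.0, 0.0, 1.0]]
[[366.862984429894, 0.0, 323.05800957684477], [0.0, 366.862984429894, 201.18902320902282], [0.0, 0.0, 1.0]] [[-0.0262, -0.9929, 0.1164, 0.4548], [-0.9995, 0.0283, 0.0165, -0.0571], [-0.0196, -0.1159, -0.9931, 0.8698], [0.0, 0.0, 0.0, 1.0]]
{'clock': 0.1, 'joint_pos': array([-5.47698476e+01,  2.05886816e+01,  6.39306286e-01, -1.70099899e-02,
       -7.01370987e+01, -1.65068293e+01]), 'qvel': array([ 0.05512897, -0.14121703,  0.11318667,  0.16246253,  0.11990382,
       -0.05508159]), 'tau': array([ 5.68022206e-04, -5.84162271e+01,  2.93749756e+01,  7.01553047e+00,
        1.01895348e-02, -8.87190754e-05]), 'tool_pos': array([ 0.2165077 , -0.63888729,  0.23670557]), 'orientation': array([ 1.79912546e+02, -9.23974406e-03, -1.61282461e+02]), 'force': array([-0.50043485,  0.23217979,  0.10059888]), 'moment': array([ 0.06422914, -0.01973049, -0.0162491 ]), 'opening': 0.08765853345379829}
```

View pics/t0.png

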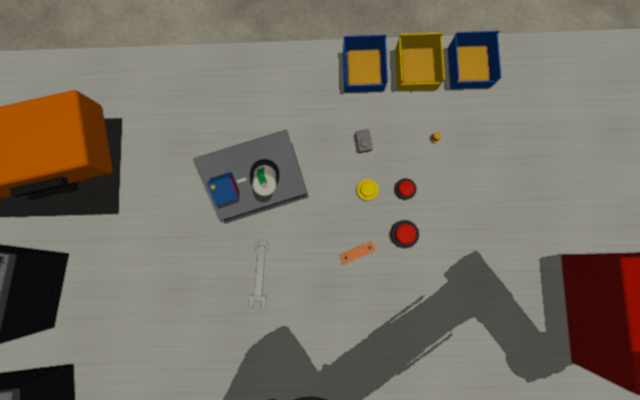

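View pics/s0.png

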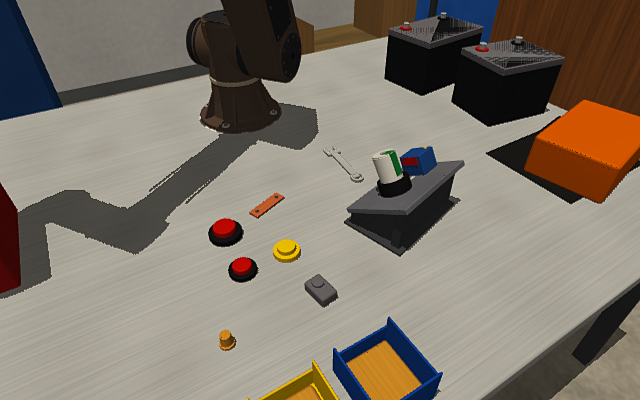

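The top view shows the station with its cell at about (264,180), the scanner at (223,190), two red buttons at (406,188, smaller) and (405,234, bigger), and a yellow one at (368,190). Next I'll look at enlarged crops.

```bash
python3 - <<'E'
from h import *
a=cv2.imread('pics/t0.png')[120:240,190:310];b=cv2.imread('pics/s0.png')[130:260,330:480]
c=cv2.imread('pics/t0.png')[165:255,340:430]
r=lambda x,k:cv2.resize(x,None,fx=k,fy=k,interpolation=cv2.INTER_CUBIC)
A=r(a,4.5);cv2.imwrite('pics/cropA.png',A[:540])
B=r(b,3);C=r(c,2.1)
im=np.zeros((590,795,3),np.uint8);im[:A.shape[0],:A.shape[1]]=0
A=r(a,3.0);im[:360,:360]=A;im[:390,365:365+430]=r(b,2.86)[:390,:430] if r(b,2.86).shape[0]>=390 else cv2.resize(b,(430,390))
im[400:590,0:190]=cv2.resize(c,(190,190));cv2.imwrite('pics/crop1.png',im)
E
```

```text
(no output)
```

View pics/cropA.png

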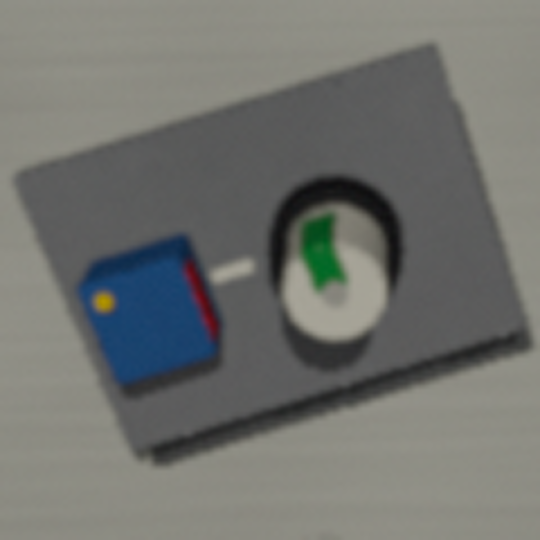

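View pics/crop1.png

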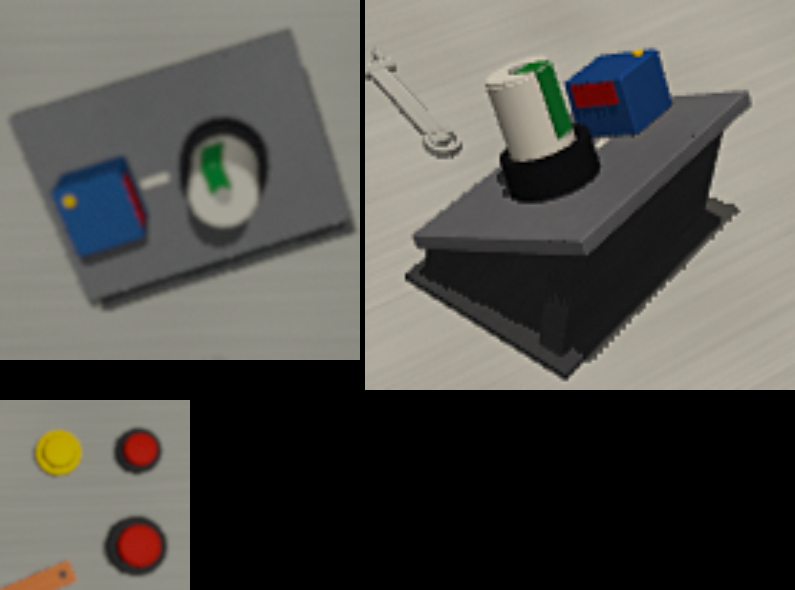

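The crops show the deck corners at full-image ≈(193.8,159.3), (286.7,129.6), (307,195) and (222,220.5). The cell top is at ≈(264.4,184.4), and its green bar runs to the rim at ≈(260.4,175.6), so the stripe points mostly uphill and somewhat towards the scanner. Next I'll fit the poses.

```bash
cat >> h.py <<'E'
from scipy.optimize import least_squares
from scipy.spatial.transform import Rotation as Ro
def stT(p):
    T=np.eye(4);T[:3,:3]=Ro.from_euler('z',p[2]).as_matrix()@Ro.from_euler('y',-.5).as_matrix();T[:3,3]=[p[0],p[1],.08];return T
def sp(p,q): return (stT(p)@np.append(np.array(q)/1000,1))[:3]
E
python3 - <<'E'
from h import *
t=np.load('pics/t0.npz');s=np.load('pics/s0.npz')
At=lambda x,y:(190+x/4.5-.39,120+y/4.5-.39)
Bs=lambda x,y:(330+(x-365)/2.867-.3,130+y/3-.3)
obs=[(t,[75,135,0],At(17,177)),(t,[75,-75,0],At(435,43)),(t,[-75,135,0],At(141,455)),(t,[-75,-75,0],At(529,338)),
(s,[-75,-75,0],Bs(415,238)),(s,[75,-75,0],Bs(585,245)),(s,[75,135,0],Bs(749,93)),
(t,[0,0,80],At(335,291)),(t,[-25,66,44],At(219,355)),(t,[25,66,44],At(187,240)),(t,[25,118,44],At(82,285)),(t,[-25,118,44],At(124,385))]
f=lambda p:np.ravel([proj(o['K'],o['cam_to_world'],sp(p,q))-np.array(uv) for o,q,uv in obs])
r=least_squares(f,[.5,.1,.3],loss='soft_l1');p=r.x;print(p,np.degrees(p[2]));print(np.round(f(p).reshape(-1,2),1).tolist())
np.save('st.npy',p)
# stripe angle: rim point on top
for uv in [At(317,250),At(303,257),At(332,245)]:
    o,d=ray(t['K'],t['cam_to_world'],*uv);Ti=np.linalg.inv(stT(p));o2=(Ti@np.append(o,1))[:3];d2=Ti[:3,:3]@d
    q=o2+d2*(.08-o2[2])/d2[2];print('rim',q*1000,np.degrees(np.arctan2(q[1],q[0])))
print('top center',sp(p,[0,0,80]),'s60',sp(p,[0,0,60]))
# button: red blob centres
for nm,c,box in(('t',t,(395,175,420,203)),('s',s,(225,255,260,283))):
    im=c['img'].astype(int);m=((im[...,0]>110)&(im[...,1]<60)).astype(np.uint8)
    x0,y0,x1,y1=box;ys,xs=np.nonzero(m[y0:y1,x0:x1]);print(nm,xs.mean()+x0,ys.mean()+y0,len(xs),np.ptp(xs),np.ptp(ys))
    o,d=ray(c['K'],c['cam_to_world'],xs.mean()+x0,ys.mean()+y0)
    for z in(.02,.03,.04,.05):print(z,(o+d*(z-o[2])/d[2])[:2])
E
```

```text
[0.61734789 0.08089564 0.29022687] 16.628775010675707
[[-1.0, -0.4], [0.7, -1.2], [-1.0, -0.8], [0.9, -3.6], [-2.0, -0.4], [-0.8, -1.2], [-0.7, -1.4], [0.8, -2.1], [1.0, -1.0], [-0.8, 2.9], [-1.7, 0.8], [-1.4, -0.0]]
rim [16.74669424  3.90216868 80.        ] 13.116521589164092
rim [15.69518783 10.73741641 80.        ] 34.3768726498148
rim [16.79922628 -3.02905491 80.        ] -10.221132212115975
top center [0.58059785 0.06991988 0.1502066 ] s60 [0.58978536 0.07266382 0.13265495]
t 406.2752808988764 187.72471910112358 178 14 14
0.02 [ 0.58054385 -0.23783985]
0.03 [ 0.5790647  -0.23571274]
0.04 [ 0.57758556 -0.23358563]
0.05 [ 0.57610642 -0.23145852]
s 241.0772727272727 264.26363636363635 220 18 14
0.02 [ 0.58236589 -0.23847502]
0.03 [ 0.59132546 -0.24083755]
0.04 [ 0.60028503 -0.24320007]
0.05 [ 0.6092446 -0.2455626]
```

Request:
{"fn": "jog_arm", "kwargs": {
  "motion": [
    {"offset": [-290,280,-80],"roll": 0.037,"hand": 87},
    {"offset": [-577,554,-80],"roll": 0.037,"hand": 87},
    {"offset": [-577,554,-80],"roll": 0.037,"hand": 87},
    {"offset": [-577,554,-80],"roll": 0.037,"hand": 87},
    {"offset": [-577,554,-80],"roll": 0.037,"hand": 87},
    {"offset": [-577,554,-80],"roll": 0.037,"hand": 87},
    {"offset": [-577,554,-80],"roll": 0.037,"hand": 87},
    {"offset": [-577,554,-80],"roll": 0.037,"hand": 87},
    {"offset": [-577,554,-80],"roll": 0.037,"hand": 87},
    {"offset": [-577,554,-80],"roll": 0.037,"hand": 87},
    {"offset": [-577,554,-80],"roll": 0.037,"hand": 87},
    {"offset": [-577,554,-80],"roll": 0.037,"hand": 87},
    {"offset": [-577,554,-80],"roll": 0.037,"hand": 87},
    {"offset": [-577,554,-80],"roll": 0.037,"hand": 87},
    {"offset": [-577,554,-80],"roll": 0.037,"hand": 87},
    {"offset": [-577,554,-80],"roll": 0.037,"hand": 87},
    {"offset": [-577,554,-80],"roll": 0.037,"hand": 87},
    {"offset": [-577,554,-80],"roll": 0.037,"hand": 87},
    {"offset": [-577,554,-80],"roll": 0.037,"hand": 60},
    {"offset": [-577,554,-80],"roll": 0.037,"hand": 60}
  ]
}}

```text
clock: 1.77
tool_pos: [0.5871, 0.0751, 0.3169]
orientation: [180.0, -0.0, -163.2]
force: [0.4, -0.2, -0.2]
opening: 0.0787
```

```bash
cat >> h.py <<'E'
def wrist(f):
    o=ctrl.get_obs(); s=cams.snapshot('wrist'); T=np.eye(4)
    T[:3,:3]=Ro.from_euler('xyz',o['orientation'],degrees=True).as_matrix();T[:3,3]=o['tool_pos']
    M=T@np.array(s['T_tool_cam']); cv2.imwrite('pics/'+f+'.png',s['img'][:,:,::-1]); np.savez('pics/'+f+'.npz',K=s['K'],cam_to_world=M,img=s['img']); return s,M,o
E
python3 - <<'E'
from h import *
s,M,o=wrist('w0');print(s['K'],np.round(s['T_tool_cam'],3),np.round(M,3),o['tool_pos'],o['orientation'],o['joint_pos'],o['clock'])
p=np.load('st.npy');print(proj(s['K'],M,sp(p,[0,0,80])),proj(s['K'],M,sp(p,[0,0,0])))
E
```

```text
[[310.58794195   0.         325.83738414]
 [  0.         310.58794195 199.80317241]
 [  0.           0.           1.        ]] [[ 0.001 -0.961 -0.278  0.074]
 [ 1.     0.001  0.    -0.001]
 [ 0.    -0.278  0.961 -0.148]
 [ 0.     0.     0.     1.   ]] [[-0.289  0.92   0.266  0.516]
 [ 0.957  0.278  0.08   0.053]
 [ 0.     0.278 -0.961  0.465]
 [ 0.     0.     0.     1.   ]] [0.58712199 0.07505222 0.31686232] [ 1.79990174e+02 -1.80968940e-02 -1.63246759e+02] [ 2.61838683e+01  1.04296231e+01 -2.85306039e+00 -1.30056870e-02
 -7.67335591e+01 -9.94276428e+01] 1.7667
[323.4054489  177.26906889] [323.77582447 195.20108637]
```

View pics/w0.png

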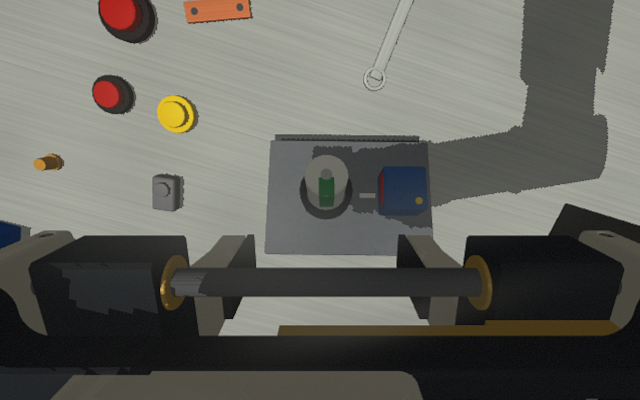

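The wrist view shows the deck's corners at about (270,141), (265,253) and (433,254). The cell top is at about (326,175), with the green bar pointing straight uphill (down in the image). I'll enlarge this.

```bash
python3 - <<'E'
from h import *
a=cv2.imread('pics/w0.png')[125:265,255:445];cv2.imwrite('pics/w0c.png',cv2.resize(a,None,fx=4,fy=4,interpolation=cv2.INTER_CUBIC))
E
```

```text
(no output)
```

View pics/w0c.png

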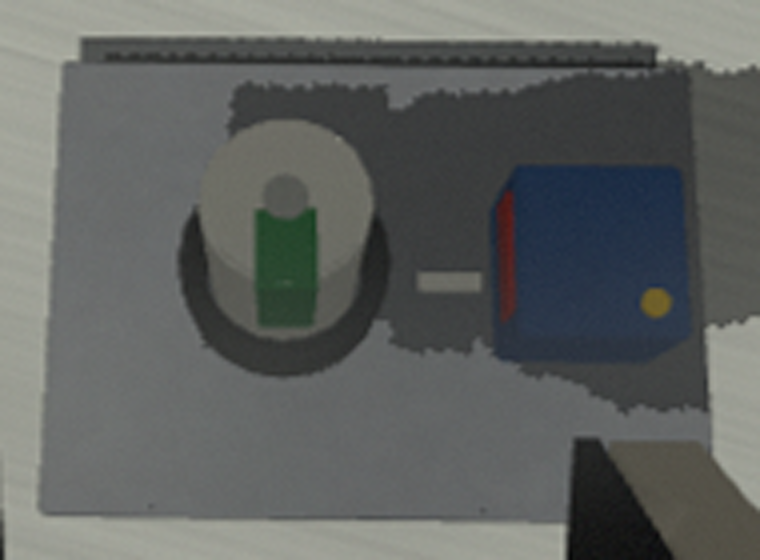

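```bash
python3 - <<'E'
from h import *
w=np.load('pics/w0.npz');t=np.load('pics/t0.npz');s=np.load('pics/s0.npz')
At=lambda x,y:(190+x/4.5-.39,120+y/4.5-.39)
Bs=lambda x,y:(330+(x-365)/2.867-.3,130+y/3-.3)
W=lambda x,y:(255+x/4-.37,125+y/4-.37)
obs=[(w,[-75,-75,0],W(65,62)),(w,[-75,135,0],W(690,65)),(w,[75,-75,0],W(40,513)),(w,[0,0,80],W(287,204)),
(t,[75,135,0],At(17,177)),(t,[75,-75,0],At(435,43)),(t,[-75,135,0],At(141,452)),(t,[0,0,80],At(335,289)),
(s,[-75,-75,0],Bs(415,238)),(s,[75,-75,0],Bs(585,245)),(s,[75,135,0],Bs(749,93))]
f=lambda p:np.ravel([proj(o['K'],o['cam_to_world'],sp(p,q))-np.array(uv) for o,q,uv in obs])
r=least_squares(f,[.6,.1,.3],loss='soft_l1');p=r.x;print(p,np.degrees(p[2]));print(np.round(f(p).reshape(-1,2),1).tolist())
np.save('st.npy',p)
def top(uv,h=.08):
    o,d=ray(w['K'],w['cam_to_world'],*uv);Ti=np.linalg.inv(stT(p));o2=(Ti@np.append(o,1))[:3];d2=Ti[:3,:3]@d
    return (o2+d2*(h-o2[2])/d2[2])*1000
for n,xy in dict(c=(287,204),L=(200,204),R=(375,204),rimT=(287,120),bl=(256,289),br=(317,289),il=(256,210),ir=(317,210)).items(): print(n,np.round(top(W(*xy)),1))
o=ctrl.get_obs();R=Ro.from_euler('xyz',o['orientation'],degrees=True).as_matrix()
for h in(60,65,68): q=sp(p,[-1,0,h]);q[2]-=.008;print(h,q,(R.T@(q-o['tool_pos'])*1000).round(1))
E
```

```text
[0.61589235 0.08309557 0.28536211] 16.350044480486122
[[-0.9, -0.6], [0.0, -0.0], [-0.3, 0.6], [-0.3, 0.9], [-2.0, -0.0], [-0.1, -0.4], [-2.2, 0.3], [-0.4, -0.8], [-1.6, -1.3], [-0.7, -2.1], [-0.2, -1.9]]
c [-1.   0.4 80. ]
L [ -0.8 -22.1  80. ]
R [-1.2 23.1 80. ]
rimT [-23.9   0.2  80. ]
bl [21.6 -7.4 80. ]
br [21.5  8.1 80. ]
il [ 0.7 -7.6 80. ]
ir [ 0.6  8.1 80. ]
60 [0.58744801 0.07475089 0.12417553] [ -0.4  -0.3 192.4]
65 [0.58514782 0.07407608 0.12856344] [  2.   -0.3 188. ]
68 [0.58376771 0.0736712  0.13119619] [  3.5  -0.3 185.4]
```

Request:
{"fn": "jog_arm", "kwargs": {
  "motion": [
    {"offset": [0,0,0],"roll": 0.11,"hand": 62},
    {"offset": [0,0,40],"roll": 0.217,"hand": 62},
    {"offset": [0,0,80],"roll": 0.217,"hand": 62},
    {"offset": [0,0,120],"roll": 0.217,"hand": 62},
    {"offset": [0,0,160],"roll": 0.217,"hand": 62},
    {"offset": [0,0,180],"roll": 0.217,"hand": 62},
    {"offset": [0,0,192],"roll": 0.217,"hand": 62},
    {"offset": [0,0,192],"roll": 0.217,"hand": 62},
    {"offset": [0,0,192],"roll": 0.217,"hand": 62},
    {"offset": [0,0,192],"roll": 0.217,"hand": 62}
  ]
}}

```text
clock: 2.65
tool_pos: [0.5859, 0.0707, 0.1266]
orientation: [180.0, 0.1, -175.8]
force: [0.1, -0.3, -0.1]
opening: 0.062
```

Request:
{"fn": "jog_arm", "kwargs": {
  "motion": [
    {"offset": [0,0,0],"roll": 0,"hand": 40},
    {"offset": [0,0,0],"roll": 0,"hand": 40},
    {"offset": [0,0,0],"roll": 0,"hand": 40},
    {"offset": [0,0,0],"roll": 0,"hand": 40},
    {"offset": [0,0,0],"roll": 0,"hand": 40},
    {"offset": [0,0,0],"roll": 0,"hand": 40}
  ]
}}

```text
clock: 3.15
tool_pos: [0.5874, 0.0733, 0.1277]
orientation: [179.8, 0.4, -175.8]
force: [0.7, 9.9, 3.7]
opening: 0.0481
```

Request:
{"fn": "jog_arm", "kwargs": {
  "motion": [
    {"offset": [0,0,0],"roll": -0.07,"hand": 40},
    {"offset": [0,0,0],"roll": -0.14,"hand": 40},
    {"offset": [0,0,0],"roll": -0.21,"hand": 40},
    {"offset": [0,0,0],"roll": -0.28,"hand": 40},
    {"offset": [0,0,0],"roll": -0.35,"hand": 40},
    {"offset": [0,0,0],"roll": -0.42,"hand": 40},
    {"offset": [0,0,0],"roll": -0.42,"hand": 40},
    {"offset": [0,0,0],"roll": -0.42,"hand": 40}
  ]
}}

```text
clock: 3.82
tool_pos: [0.5876, 0.0705, 0.1279]
orientation: [-179.9, 0.3, -151.7]
force: [4.1, -3.9, 5.4]
opening: 0.0457
```

Request:
{"fn": "jog_arm", "kwargs": {
  "motion": [
    {"offset": [0,0,0],"roll": 0,"hand": 62},
    {"offset": [0,0,0],"roll": 0,"hand": 62},
    {"offset": [0,0,0],"roll": 0,"hand": 62},
    {"offset": [0,0,0],"roll": 0,"hand": 62}
  ]
}}

```text
clock: 4.15
tool_pos: [0.5847, 0.0707, 0.1253]
orientation: [180.0, -0.0, -151.8]
force: [-0.1, 0.9, -0.4]
opening: 0.0613
```

```bash
python3 - <<'E'
from h import *
p=np.load('st.npy')
s,M,o=wrist('w1');print(o['tool_pos'],o['orientation'],o['force'],o['joint_pos'],o['opening'])
u,v=proj(s['K'],M,sp(p,[0,0,80]));print(u,v)
a=cv2.imread('pics/w1.png');cv2.imwrite('pics/w1c.png',cv2.resize(a[60:260,180:480],None,fx=2.5,fy=2.5,interpolation=cv2.INTER_CUBIC))
E
```

```text
[0.58474711 0.07066201 0.12531191] [ 1.79974289e+02 -4.52287584e-02 -1.51779035e+02] [-0.10961488  0.86673979 -0.40555046] [ 2.58787264e+01  1.80639309e+01 -1.88299609e+01 -2.97925200e-02
 -5.31523536e+01 -8.76398960e+01] 0.0612842785126105
336.5854181779718 275.1817178295712
```

View pics/w1c.png

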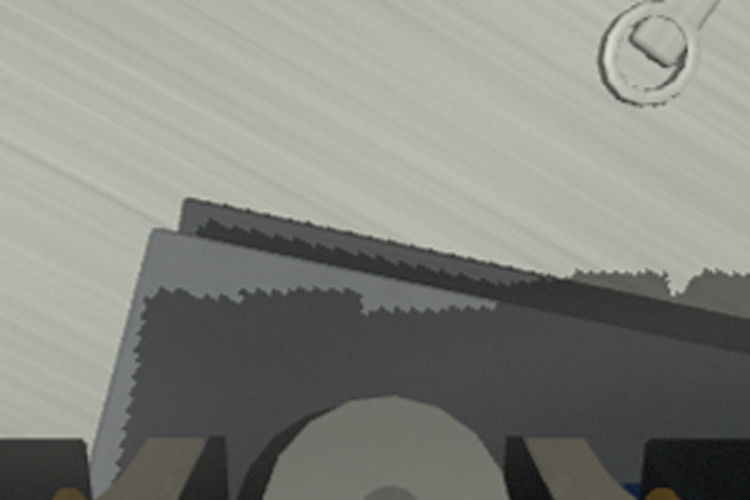

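The crop shows the cell top between the open fingers, but it is cut off above the green bar. I'll measure the bar by colour instead.

```bash
cat >> h.py <<'E'
def green(f):
    """Bar on cell's top seen by a saved view: points in station frame on plane h=80 (mm), angle about top centre"""
    w=np.load('pics/'+f+'.npz');p=np.load('st.npy');im=w['img'].astype(int)
    g=(im[...,1]>1.5*im[...,0])&(im[...,1]>1.3*im[...,2])&(im[...,1]>25)
    ys,xs=np.nonzero(g);K,M=w['K'],w['cam_to_world']
    Ti=np.linalg.inv(stT(p));o=(Ti@M[:,3])[:3]
    d=(Ti[:3,:3]@M[:3,:3]@np.linalg.solve(K,np.vstack([xs,ys,np.ones(len(xs))]))).T
    q=(o+d*((.08-o[2])/d[:,2])[:,None])[:,:2]*1000
    r=np.hypot(*(q-[-1,0]).T);k=(r<21.5);q=q[k];
    if k.sum()<20: print('few',k.sum(),g.sum());return
    c=q.mean(0);e,v=np.linalg.eigh(np.cov(q.T));ax=v[:,1]*np.sign(v[:,1]@(c-[-1,0]))
    print(f,'n',k.sum(),'centroid',c.round(1),'ang centroid %.1f axis %.1f'%(np.degrees(np.arctan2(c[1],c[0]+1)),np.degrees(np.arctan2(ax[1],ax[0]))),'sd',np.sqrt(e).round(1))
E
python3 - <<'E'
from h import *
green('w0');green('t0');green('w1')
save('top','t1');save('scene','s1');green('t1');green('s1')
o=ctrl.get_obs();R=Ro.from_euler('xyz',o['orientation'],degrees=True).as_matrix();p=np.load('st.npy')
q=sp(p,[-1,0,60]);q[2]-=.008;print((R.T@(q-o['tool_pos'])*1000).round(1))
E
```

```text
w0 n 247 centroid [10.9  0.1] ang centroid 0.6 axis 4.4 sd [4.5 5.1]
t0 n 58 centroid [11.1  1.3] ang centroid 6.1 axis -1.9 sd [3.9 5.2]
w1 n 968 centroid [14.   4.2] ang centroid 15.6 axis 100.3 sd [3.2 4.6]
few 0 0
few 0 64
[-4.1  2.4  1.1]
```

Request:
{"fn": "jog_arm", "kwargs": {
  "motion": [
    {"offset": [-4,2,1],"roll": 0.11,"hand": 62},
    {"offset": [-4,2,1],"roll": 0.22,"hand": 62},
    {"offset": [-4,2,1],"roll": 0.33,"hand": 62},
    {"offset": [-4,2,1],"roll": 0.44,"hand": 62},
    {"offset": [-4,2,1],"roll": 0.44,"hand": 40},
    {"offset": [-4,2,1],"roll": 0.44,"hand": 40},
    {"offset": [-4,2,1],"roll": 0.44,"hand": 40},
    {"offset": [-4,2,1],"roll": 0.44,"hand": 40},
    {"offset": [-4,2,1],"roll": 0.44,"hand": 40},
    {"offset": [-4,2,1],"roll": 0.36,"hand": 40},
    {"offset": [-4,2,1],"roll": 0.28,"hand": 40},
    {"offset": [-4,2,1],"roll": 0.2,"hand": 40},
    {"offset": [-4,2,1],"roll": 0.12,"hand": 40},
    {"offset": [-4,2,1],"roll": 0.04,"hand": 40},
    {"offset": [-4,2,1],"roll": -0.03,"hand": 40},
    {"offset": [-4,2,1],"roll": -0.03,"hand": 40},
    {"offset": [-4,2,1],"roll": -0.03,"hand": 62},
    {"offset": [-4,2,1],"roll": -0.03,"hand": 62},
    {"offset": [-4,2,1],"roll": -0.03,"hand": 62}
  ]
}}

```text
clock: 5.88
tool_pos: [0.5876, 0.0743, 0.1245]
orientation: [180.0, -0.0, -150.0]
force: [0.7, 0.1, -0.6]
opening: 0.0589
```

```bash
python3 - <<'E'
from h import *
wrist('w2');green('w2')
o=ctrl.get_obs();R=Ro.from_euler('xyz',o['orientation'],degrees=True).as_matrix();p=np.load('st.npy')
q=sp(p,[-1,0,60]);q[2]-=.008;print((R.T@(q-o['tool_pos'])*1000).round(1),o['force'])
E
```

```text
w2 n 641 centroid [12.9  8.8] ang centroid 32.4 axis -17.9 sd [4.  4.9]
[-0.   0.4  0.3] [ 0.42809894  0.43589292 -1.07924608]
```

Request:
{"fn": "jog_arm", "kwargs": {
  "motion": [
    {"offset": [0,0,0],"roll": 0.12,"hand": 62},
    {"offset": [0,0,0],"roll": 0.24,"hand": 62},
    {"offset": [0,0,0],"roll": 0.36,"hand": 62},
    {"offset": [0,0,0],"roll": 0.46,"hand": 62},
    {"offset": [0,0,0],"roll": 0.46,"hand": 40},
    {"offset": [0,0,0],"roll": 0.46,"hand": 40},
    {"offset": [0,0,0],"roll": 0.46,"hand": 40},
    {"offset": [0,0,0],"roll": 0.46,"hand": 40},
    {"offset": [0,0,0],"roll": 0.46,"hand": 40},
    {"offset": [0,0,0],"roll": 0.38,"hand": 40},
    {"offset": [0,0,0],"roll": 0.3,"hand": 40},
    {"offset": [0,0,0],"roll": 0.22,"hand": 40},
    {"offset": [0,0,0],"roll": 0.14,"hand": 40},
    {"offset": [0,0,0],"roll": 0.06,"hand": 40},
    {"offset": [0,0,0],"roll": 0,"hand": 40},
    {"offset": [0,0,0],"roll": 0,"hand": 40},
    {"offset": [0,0,0],"roll": 0,"hand": 62},
    {"offset": [0,0,0],"roll": 0,"hand": 62},
    {"offset": [0,0,0],"roll": 0,"hand": 62}
  ]
}}

```text
clock: 7.52
tool_pos: [0.5876, 0.0743, 0.1245]
orientation: [180.0, -0.0, -150.0]
force: [0.0, -0.0, 1.1]
opening: 0.0591
```

Request:
{"fn": "jog_arm", "kwargs": {
  "motion": [
    {"offset": [0,0,0],"roll": 0.12,"hand": 62},
    {"offset": [0,0,0],"roll": 0.24,"hand": 62},
    {"offset": [0,0,0],"roll": 0.36,"hand": 62},
    {"offset": [0,0,0],"roll": 0.46,"hand": 62},
    {"offset": [0,0,0],"roll": 0.46,"hand": 40},
    {"offset": [0,0,0],"roll": 0.46,"hand": 40},
    {"offset": [0,0,0],"roll": 0.46,"hand": 40},
    {"offset": [0,0,0],"roll": 0.46,"hand": 40},
    {"offset": [0,0,0],"roll": 0.46,"hand": 40},
    {"offset": [0,0,0],"roll": 0.38,"hand": 40},
    {"offset": [0,0,0],"roll": 0.3,"hand": 40},
    {"offset": [0,0,0],"roll": 0.22,"hand": 40},
    {"offset": [0,0,0],"roll": 0.14,"hand": 40},
    {"offset": [0,0,0],"roll": 0.06,"hand": 40},
    {"offset": [0,0,0],"roll": 0,"hand": 40},
    {"offset": [0,0,0],"roll": 0,"hand": 40},
    {"offset": [0,0,0],"roll": 0,"hand": 62},
    {"offset": [0,0,0],"roll": 0,"hand": 62},
    {"offset": [0,0,0],"roll": 0,"hand": 62}
  ]
}}

```text
clock: 9.1
tool_pos: [0.5876, 0.0743, 0.1245]
orientation: [180.0, -0.0, -150.0]
force: [-0.2, 0.9, 1.8]
opening: 0.0589
```

```bash
python3 - <<'E'
from h import *
wrist('w3');green('w3')
o=ctrl.get_obs();R=Ro.from_euler('xyz',o['orientation'],degrees=True).as_matrix();p=np.load('st.npy')
q=sp(p,[-1,0,60]);q[2]-=.008;print((R.T@(q-o['tool_pos'])*1000).round(1),o['force'])
E
```

```text
w3 n 365 centroid [-1.3 11. ] ang centroid 91.7 axis 26.0 sd [2.6 7.3]
[-0.   0.4  0.3] [ 0.08431021  0.55587505 -0.09770443]
```

View pics/w3.png

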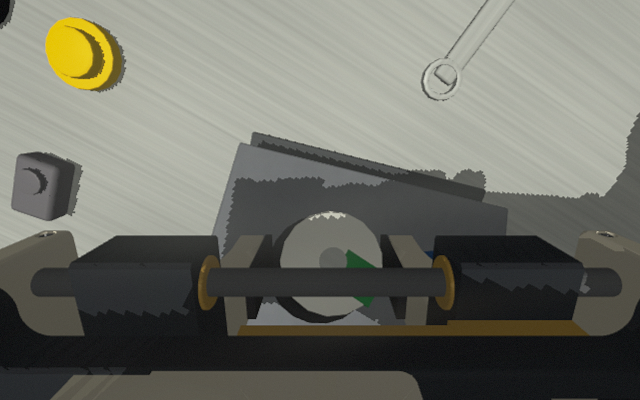

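The picture shows the bar pointing lower right from about (347,250) to (372,290), partly hidden by the gripper rod. I'll rise for a clear view.

Request:
{"fn": "jog_arm", "kwargs": {
  "motion": [
    {"offset": [0,0,-40],"roll": 0,"hand": 62},
    {"offset": [0,0,-80],"roll": 0.12,"hand": 62},
    {"offset": [0,0,-120],"roll": 0.238,"hand": 62},
    {"offset": [0,0,-160],"roll": 0.238,"hand": 62},
    {"offset": [0,0,-190],"roll": 0.238,"hand": 62},
    {"offset": [0,0,-190],"roll": 0.238,"hand": 62},
    {"offset": [0,0,-190],"roll": 0.238,"hand": 62},
    {"offset": [0,0,-190],"roll": 0.238,"hand": 62}
  ]
}}

```text
clock: 9.82
tool_pos: [0.5873, 0.0746, 0.314]
orientation: [180.0, -0.0, -163.7]
force: [-0.2, 0.7, -1.3]
opening: 0.062
```

```bash
python3 - <<'E'
from h import *
wrist('w4');green('w4');green('w0')
a=cv2.imread('pics/w4.png')[150:250,280:430];cv2.imwrite('pics/w4c.png',cv2.resize(a,None,fx=5,fy=5,interpolation=cv2.INTER_CUBIC))
E
```

```text
w4 n 253 centroid [ 1.6 11.9] ang centroid 77.4 axis 61.3 sd [4.5 5.3]
w0 n 247 centroid [10.9  0.1] ang centroid 0.6 axis 4.4 sd [4.5 5.1]
```

View pics/w4c.png

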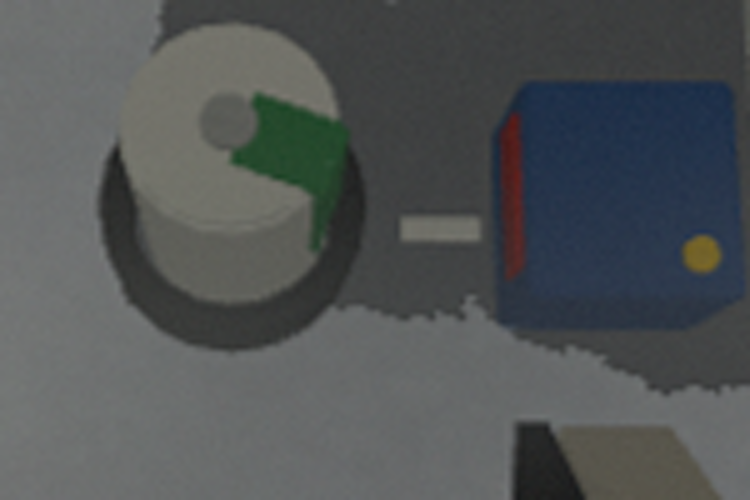

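The view shows the bar's edges from (258,95) to (347,127) and from (232,162) to (312,192). It has turned most of the way but still points about 20° uphill of the scanner.

```bash
cat >> h.py <<'E'
def pt(f,x0,y0,k,xy,h=80):
    w=np.load('pics/'+f+'.npz');p=np.load('st.npy');Ti=np.linalg.inv(stT(p))
    o,d=ray(w['K'],w['cam_to_world'],x0+xy[0]/k-.5+.5/k,y0+xy[1]/k-.5+.5/k);o=(Ti@np.append(o,1))[:3];d=Ti[:3,:3]@d
    return ((o+d*(h/1000-o[2])/d[2])*1000)[:2]
E
python3 - <<'E'
from h import *
P=lambda *xy:pt('w4',280,150,5,xy)
for a,b in(((258,95),(347,127)),((232,162),(312,192))):
    A,B=P(*a),P(*b);d=B-A;print(A.round(1),B.round(1),np.degrees(np.arctan2(d[1],d[0])))
for c in((120,125),(340,125),(230,22),(230,232)):print(P(*c).round(1))
m=(P(347,127)+P(312,192))/2;print(m)
E
```

```text
[-9.1  5. ] [-2.3 23.2] 69.37722662041574
[ 5.2 -0.4] [11.5 15.9] 68.7824104747513
[ -2.7 -23.3]
[-2.7 21.8]
[-25.   -0.8]
[19.8 -0.8]
[ 4.6125397  19.52867829]
```

Request:
{"fn": "jog_arm", "kwargs": {
  "motion": [
    {"offset": [0,0,40],"roll": 0.0,"hand": 62},
    {"offset": [0,0,80],"roll": 0.12,"hand": 62},
    {"offset": [0,0,120],"roll": 0.24,"hand": 62},
    {"offset": [0,0,160],"roll": 0.26,"hand": 62},
    {"offset": [0,0,190],"roll": 0.26,"hand": 62},
    {"offset": [0,0,190],"roll": 0.26,"hand": 62},
    {"offset": [0,0,190],"roll": 0.26,"hand": 40},
    {"offset": [0,0,190],"roll": 0.26,"hand": 40},
    {"offset": [0,0,190],"roll": 0.26,"hand": 40},
    {"offset": [0,0,190],"roll": 0.26,"hand": 40},
    {"offset": [0,0,190],"roll": 0.26,"hand": 40},
    {"offset": [0,0,190],"roll": 0.17,"hand": 40},
    {"offset": [0,0,190],"roll": 0.08,"hand": 40},
    {"offset": [0,0,190],"roll": -0.01,"hand": 40},
    {"offset": [0,0,190],"roll": -0.1,"hand": 40},
    {"offset": [0,0,190],"roll": -0.19,"hand": 40},
    {"offset": [0,0,190],"roll": -0.26,"hand": 40},
    {"offset": [0,0,190],"roll": -0.26,"hand": 40},
    {"offset": [0,0,190],"roll": -0.26,"hand": 62},
    {"offset": [0,0,190],"roll": -0.26,"hand": 62}
  ]
}}

```text
clock: 11.53
tool_pos: [0.5882, 0.074, 0.1258]
orientation: [-180.0, 0.1, -148.8]
force: [0.3, 0.5, -1.7]
opening: 0.0538
```

Request:
{"fn": "jog_arm", "kwargs": {
  "motion": [
    {"offset": [0,0,0],"roll": 0,"hand": 62},
    {"offset": [0,0,0],"roll": 0,"hand": 62},
    {"offset": [0,0,-40],"roll": 0,"hand": 62},
    {"offset": [0,0,-80],"roll": 0.12,"hand": 62},
    {"offset": [0,0,-120],"roll": 0.24,"hand": 62},
    {"offset": [0,0,-130],"roll": 0.26,"hand": 62},
    {"offset": [0,0,-130],"roll": 0.26,"hand": 62},
    {"offset": [0,0,-130],"roll": 0.26,"hand": 62}
  ]
}}

```text
clock: 12.2
tool_pos: [0.5879, 0.0748, 0.2554]
orientation: [180.0, 0.1, -163.6]
force: [-0.9, 0.6, -0.5]
opening: 0.062
```

```bash
python3 - <<'E'
from h import *
_,M,o=wrist('w5');green('w5');p=np.load('st.npy')
s=np.load('pics/w5.npz');u,v=proj(s['K'],M,sp(p,[0,20,80])).astype(int);print(u-75,v-50)
a=cv2.imread('pics/w5.png')[v-50:v+60,u-75:u+75];cv2.imwrite('pics/w5c.png',cv2.resize(a,None,fx=5,fy=5,interpolation=cv2.INTER_CUBIC))
E
```

```text
w5 n 359 centroid [-2.5 12.5] ang centroid 97.0 axis 76.9 sd [4.6 5. ]
275 140
```

View pics/w5c.png

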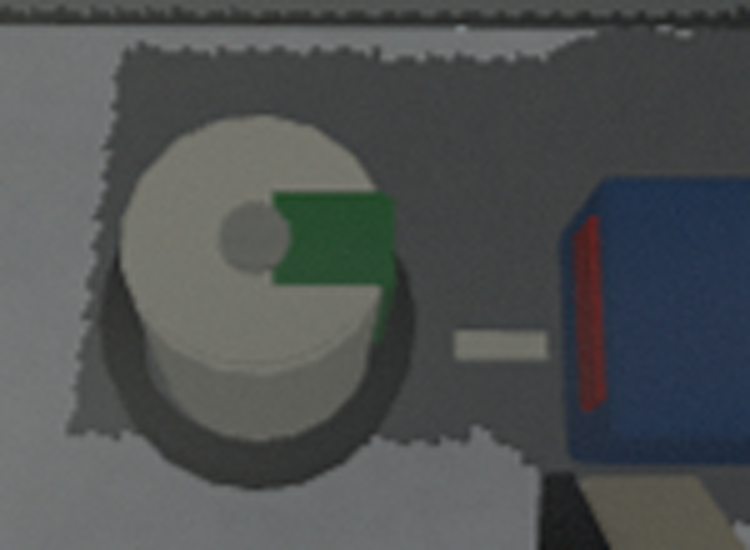

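```bash
python3 - <<'E'
from h import *
P=lambda h,*xy:pt('w5',275,140,5,xy,h)
for h,a,b in((80,(272,192),(385,193)),(80,(272,285),(380,285)),(0,(455,331),(547,332)),(0,(455,360),(547,361)),(0,(0,24),(750,38))):
    A,B=P(h,*a),P(h,*b);d=B-A;print(A.round(1),B.round(1),np.degrees(np.arctan2(d[1],d[0])))
for c in((120,240),(395,240),(255,114),(255,373)):print(P(80,*c).round(1))
o=ctrl.get_obs();R=Ro.from_euler('xyz',o['orientation'],degrees=True).as_matrix()
for z in(.25,.06):print((R.T@(np.array([.581,-.238,z])-o['tool_pos'])*1000).round(1),o['joint_pos'].round(0))
E
```

```text
[-10.9   2.2] [-10.8  21.3] 89.54749007126209
[5.3 2.1] [ 5.2 20.2] 90.06954043991627
[-2.9 43.1] [-2.7 63.2] 89.43197868819232
[ 3.5 42.9] [ 3.7 63. ] 89.43297988034628
[-74.4 -59.1] [-71.2 112.3] 88.94546667746677
[ -2.5 -23.5]
[-2.6 22.9]
[-24.9  -0.7]
[20.2 -0.7]
[  94.2 -298.1    3.9] [  26.   12.   -9.   -0.  -69. -100.]
[  94.1 -298.2  193.9] [  26.   12.   -9.   -0.  -69. -100.]
```

Request:
{"fn": "jog_arm", "kwargs": {
  "motion": [
    {"offset": [13,-40,0],"roll": 0,"hand": 0},
    {"offset": [26,-80,0],"roll": 0,"hand": 0},
    {"offset": [38,-120,0],"roll": 0,"hand": 0},
    {"offset": [51,-160,0],"roll": 0,"hand": 0},
    {"offset": [63,-200,0],"roll": 0,"hand": 0},
    {"offset": [76,-240,0],"roll": 0,"hand": 0},
    {"offset": [88,-280,0],"roll": 0,"hand": 0},
    {"offset": [94,-298,0],"roll": 0,"hand": 0},
    {"offset": [94,-298,0],"roll": 0,"hand": 0},
    {"offset": [94,-298,0],"roll": 0,"hand": 0},
    {"offset": [94,-298,0],"roll": 0,"hand": 0},
    {"offset": [94,-298,0],"roll": 0,"hand": 0}
  ]
}}

```text
clock: 13.25
tool_pos: [0.5813, -0.2371, 0.2538]
orientation: [180.0, -0.1, -163.6]
force: [0.6, 0.2, 0.1]
opening: 0.0004
```

```bash
python3 - <<'E'
from h import *
_,M,o=wrist('w6');print(o['tool_pos'],o['opening'],o['clock'])
K=np.load('pics/w6.npz')['K']
s=save('scene','s2');t=save('top','t2')
w=cv2.imread('pics/w6.png')
im=np.load('pics/w6.npz')['img'].astype(int);m=((im[...,0]>90)&(im[...,1]<.45*im[...,0])&(im[...,2]<.45*im[...,0])).astype(np.uint8)
n,l,st,c=cv2.connectedComponentsWithStats(m)
for i in range(1,n):
    if st[i,4]>60:print(st[i],c[i].round(1),hit(K,M,*c[i],.018).round(4),hit(K,M,*c[i],.025).round(4))
print('exp',proj(K,M,[.581,-.238,.02]))
def c(f,box):
    x,y,x2,y2=box;return cv2.imread('pics/'+f+'.png')[y:y2,x:x2]
r=lambda a:cv2.resize(a,(375,290),interpolation=cv2.INTER_CUBIC)
sb=(360,140,450,210);tb=(215,135,305,205)
cv2.imwrite('pics/cmp.png',np.vstack([np.hstack([r(c('s0',sb)),r(c('s2',sb))]),np.hstack([r(c('t2',tb)),r(w[60:260,180:440])])]))
E
```

```text
[ 0.58126019 -0.23714021  0.25383054] 0.0003843638295683479 13.25
[ 339   66   40   43 1303] [358.1  87. ] [ 0.4745 -0.2298  0.018 ] [ 0.4752 -0.2304  0.025 ]
[314 160  25  19 224] [328.8 167.3] [ 0.5747 -0.2356  0.018 ] [ 0.5735 -0.236   0.025 ]
exp [325.53988594 171.88423647]
```

View pics/cmp.png

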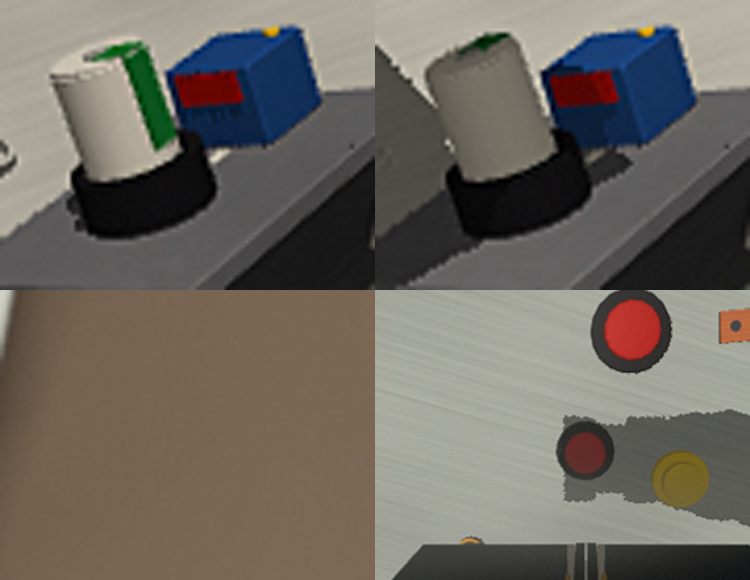

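The scene crops show the stripe now turned to the scanner side. The cell top looks about 1 px further up and left than before, which could mean a tilt or a slight lift. I'll measure that before pressing. The smaller red button lies as expected.

```bash
python3 - <<'E'
from h import *
from scipy.ndimage import map_coordinates as mc
p=np.load('st.npy')
for f in('s0','s2'):
    c=np.load('pics/'+f+'.npz');K,M=c['K'],c['cam_to_world'];g=cv2.cvtColor(c['img'],cv2.COLOR_RGB2GRAY).astype(float)
    # top rim edge along axis, at lateral offsets; silhouettes left/right at heights
    a0,a1=proj(K,M,sp(p,[0,0,40])),proj(K,M,sp(p,[0,0,80]));u=(a1-a0)/np.linalg.norm(a1-a0);n=np.array([-u[1],u[0]])
    def edge(s,d,L=6,w=None):
        t=np.arange(-L,L+.01,.1);q=s[:,None]+d[:,None]*t;v=mc(g,[q[1],q[0]],order=1);v=np.convolve(v,np.ones(7)/7,'same');k=np.gradient(v);k[:8]=0;k[-8:]=0
        i=np.argmax(abs(k));return round(t[i],1),round(k[i]*10)
    sc=np.linalg.norm(a1-a0)/40
    # farthest rim along +u
    th=np.radians(np.arange(0,360,2));rim=np.array([proj(K,M,sp(p,[23*np.cos(x),23*np.sin(x),80])) for x in th])
    j=np.argmax((rim-a1)@u)
    print(f,'px/mm',sc.round(2),'rim',[edge(rim[(j+k)%180],u) for k in(-16,-12,-8,-4,0,4,8,12,16)])
    for h in(40,50,60,70,76):
        ring=np.array([proj(K,M,sp(p,[23*np.cos(x),23*np.sin(x),h])) for x in th]);e=ring@n
        print(h,'n+',edge(ring[np.argmax(e)],n),'n-',edge(ring[np.argmin(e)],-n))
E
```

```text
s0 px/mm 0.5 rim [(np.float64(-1.8), 74), (np.float64(-2.1), 119), (np.float64(-1.9), 137), (np.float64(-4.7), -65), (np.float64(-2.8), 68), (np.float64(-4.3), -91), (np.float64(-3.9), -89), (np.float64(-3.3), -55), (np.float64(-4.4), 24)]
40 n+ (np.float64(0.7), -48) n- (np.float64(0.8), 50)
50 n+ (np.float64(0.6), -136) n- (np.float64(0.8), 71)
60 n+ (np.float64(1.0), -131) n- (np.float64(0.9), 76)
70 n+ (np.float64(-0.9), 71) n- (np.float64(1.1), 58)
76 n+ (np.float64(-3.7), -59) n- (np.float64(0.5), 38)
s2 px/mm 0.5 rim [(np.float64(0.6), 130), (np.float64(0.9), 83), (np.float64(1.2), 91), (np.float64(0.6), 133), (np.float64(0.2), 122), (np.float64(-0.1), 96), (np.float64(-0.3), 77), (np.float64(0.1), 61), (np.float64(0.8), 50)]
40 n+ (np.float64(0.8), -55) n- (np.float64(1.2), -56)
50 n+ (np.float64(0.6), -143) n- (np.float64(0.5), -11)
60 n+ (np.float64(1.0), -150) n- (np.float64(0.6), -8)
70 n+ (np.float64(-1.4), 89) n- (np.float64(1.3), 114)
76 n+ (np.float64(-1.4), 89) n- (np.float64(4.4), -106)
```

The lateral edges haven't moved, but the top rim appears 1–2.5 px higher along the axis, so the cell is probably a few mm off its floor. I'll seat it by pressing lightly on its uphill rim with closed fingers, where the force line passes through the base.

```bash
python3 - <<'E'
from h import *
p=np.load('st.npy');o=ctrl.get_obs();R=Ro.from_euler('xyz',o['orientation'],degrees=True).as_matrix()
r=sp(p,[22,0,80]);print(r)
q=sp(p,[20,0,80]);q[2]=.19;print((R.T@(q-o['tool_pos'])*1000).round(1),o['tool_pos'])
E
```

```text
[0.5976154  0.07773368 0.16075397]
[-102.6  297.4   64.6] [ 0.58156051 -0.23704044  0.25455478]
```

Request:
{"fn": "jog_arm", "kwargs": {
  "motion": [
    {"offset": [-14,40,0],"roll": 0,"hand": 0},
    {"offset": [-28,80,0],"roll": 0,"hand": 0},
    {"offset": [-42,120,0],"roll": 0,"hand": 0},
    {"offset": [-55,160,0],"roll": 0,"hand": 0},
    {"offset": [-69,200,0],"roll": 0,"hand": 0},
    {"offset": [-83,240,0],"roll": 0,"hand": 0},
    {"offset": [-97,280,0],"roll": 0,"hand": 0},
    {"offset": [-103,297,30],"roll": 0,"hand": 0},
    {"offset": [-103,297,60],"roll": 0,"hand": 0},
    {"offset": [-103,297,70],"roll": 0,"hand": 0},
    {"offset": [-103,297,70],"roll": 0,"hand": 0},
    {"offset": [-103,297,70],"roll": 0,"hand": 0},
    {"offset": [-103,297,70],"roll": 0,"hand": 0}
  ]
}}

```text
clock: 14.48
tool_pos: [0.5978, 0.0754, 0.1864]
orientation: [-180.0, 0.1, -163.7]
force: [0.6, -0.0, 0.1]
opening: 0.0006
```

Request:
{"fn": "jog_arm", "kwargs": {
  "motion": [
    {"offset": [0,0,2],"roll": 0,"hand": 0},
    {"offset": [0,0,4],"roll": 0,"hand": 0},
    {"offset": [0,0,6],"roll": 0,"hand": 0},
    {"offset": [0,0,6],"roll": 0,"hand": 0},
    {"offset": [0,0,6],"roll": 0,"hand": 0}
  ]
}}

```text
clock: 14.9
tool_pos: [0.5968, 0.0756, 0.1787]
orientation: [180.0, 0.0, -163.7]
force: [-0.9, 0.4, 0.3]
opening: 0.0004
```

Request:
{"fn": "jog_arm", "kwargs": {
  "motion": [
    {"offset": [0,0,1],"roll": 0,"hand": 0},
    {"offset": [0,0,2],"roll": 0,"hand": 0},
    {"offset": [0,0,3],"roll": 0,"hand": 0},
    {"offset": [0,0,3],"roll": 0,"hand": 0}
  ]
}}

```text
clock: 15.23
tool_pos: [0.5966, 0.0759, 0.1753]
orientation: [180.0, -0.0, -163.7]
force: [-0.6, -0.8, 0.2]
opening: 0.0003
```

Request:
{"fn": "jog_arm", "kwargs": {
  "motion": [
    {"offset": [0,0,0.7],"roll": 0,"hand": 0},
    {"offset": [0,0,1.5],"roll": 0,"hand": 0},
    {"offset": [0,0,1.5],"roll": 0,"hand": 0}
  ]
}}

```text
clock: 15.48
tool_pos: [0.5967, 0.0759, 0.1739]
orientation: [-180.0, -0.0, -163.7]
force: [-0.1, -0.1, 0.0]
opening: 0.0006
```

Request:
{"fn": "jog_arm", "kwargs": {
  "motion": [
    {"offset": [0,0,0.7],"roll": 0,"hand": 0},
    {"offset": [0,0,1.5],"roll": 0,"hand": 0},
    {"offset": [0,0,1.5],"roll": 0,"hand": 0}
  ]
}}

```text
clock: 15.73
tool_pos: [0.5967, 0.0759, 0.1724]
orientation: [180.0, -0.0, -163.7]
force: [0.1, 0.3, -0.4]
opening: 0.0004
```

Request:
{"fn": "jog_arm", "kwargs": {
  "motion": [
    {"offset": [0,0,0.5],"roll": 0,"hand": 0},
    {"offset": [0,0,1],"roll": 0,"hand": 0},
    {"offset": [0,0,1],"roll": 0,"hand": 0}
  ]
}}

```text
clock: 15.98
tool_pos: [0.5968, 0.0759, 0.1715]
orientation: [-180.0, -0.0, -163.7]
force: [-0.3, 0.3, 0.7]
opening: 0.0007
```

Request:
{"fn": "jog_arm", "kwargs": {
  "motion": [
    {"offset": [0,0,0.5],"roll": 0,"hand": 0},
    {"offset": [0,0,1],"roll": 0,"hand": 0},
    {"offset": [0,0,1],"roll": 0,"hand": 0}
  ]
}}

```text
clock: 16.23
tool_pos: [0.597, 0.0759, 0.1709]
orientation: [-180.0, 0.0, -163.7]
force: [-1.2, 1.1, 3.0]
opening: 0.0006
```

Request:
{"fn": "jog_arm", "kwargs": {
  "motion": [
    {"offset": [0,0,0.5],"roll": 0,"hand": 0},
    {"offset": [0,0,1],"roll": 0,"hand": 0},
    {"offset": [0,0,1],"roll": 0,"hand": 0}
  ]
}}

```text
clock: 16.48
tool_pos: [0.5973, 0.0761, 0.1705]
orientation: [180.0, 0.1, -163.7]
force: [-1.6, 0.8, 5.5]
opening: 0.0006
```

Request:
{"fn": "jog_arm", "kwargs": {
  "motion": [
    {"offset": [0,0,0.5],"roll": 0,"hand": 0},
    {"offset": [0,0,1],"roll": 0,"hand": 0},
    {"offset": [0,0,1],"roll": 0,"hand": 0}
  ]
}}

```text
clock: 16.73
tool_pos: [0.5977, 0.0764, 0.1703]
orientation: [-180.0, 0.2, -163.6]
force: [-3.0, 2.5, 11.2]
opening: 0.0009
```

Request:
{"fn": "jog_arm", "kwargs": {
  "motion": [
    {"offset": [0,0,-20],"roll": 0,"hand": 0},
    {"offset": [0,0,-60],"roll": 0,"hand": 62},
    {"offset": [9,0,-85],"roll": 0,"hand": 62},
    {"offset": [9,0,-87],"roll": 0,"hand": 62},
    {"offset": [9,0,-87],"roll": 0,"hand": 62},
    {"offset": [9,0,-87],"roll": 0,"hand": 62},
    {"offset": [9,0,-87],"roll": 0,"hand": 62}
  ]
}}

```text
clock: 17.32
tool_pos: [0.5875, 0.0732, 0.2542]
orientation: [180.0, -0.1, -163.7]
force: [0.3, -0.0, -1.1]
opening: 0.0348
```

```bash
python3 - <<'E'
from h import *
_,M,o=wrist('w7');green('w7');green('w5');print(o['tool_pos'],o['orientation'],o['force'])
R=Ro.from_euler('xyz',o['orientation'],degrees=True).as_matrix()
for z in(.10,):print((R.T@(np.array([.581,-.238,z])-o['tool_pos'])*1000).round(1))
# bar edges on top: boundary rows of green per column
for f in('w5','w7'):
    w=np.load(f'pics/{f}.npz');im=w['img'].astype(float);G=cv2.resize(im,None,fx=4,fy=4,interpolation=cv2.INTER_CUBIC)
    g=(G[...,1]>1.45*G[...,0])&(G[...,1]>25)
    E=[[],[]]
    for x in np.nonzero(g.any(0))[0]:
        r=np.nonzero(g[:,x])[0];
        for e,y in zip(E,(r[0],r[-1])):e.append(pt(f,0,0,4,(x,y)))
    for e in E:
        e=np.array(e);e=e[(e[:,1]>6)&(e[:,1]<19)];print(f,len(e),np.degrees(np.arctan(np.polyfit(e[:,1],e[:,0],1)[0])).round(1),e[:,0].mean().round(1))
E
```

```text
w7 n 304 centroid [-1.1 13.5] ang centroid 90.4 axis 111.0 sd [4.3 4.4]
w5 n 359 centroid [-2.5 12.5] ang centroid 97.0 axis 76.9 sd [4.6 5. ]
[0.58749614 0.07323406 0.25416305] [ 1.79992728e+02 -1.23179952e-01 -1.63691471e+02] [ 0.34761024 -0.00694869 -1.11857792]
[  93.3 -296.9  154.3]
w5 61 -0.1 -10.6
w5 63 -0.4 4.8
w7 62 -0.0 -8.9
w7 62 -0.0 6.3
```

The bar still points squarely at the scanner (90.0°). The top centre is back at its first seated place, x ≈ -1.3 against -1.0 mm at the start, so the press did seat the cell. Now the button.

Request:
{"fn": "jog_arm", "kwargs": {
  "motion": [
    {"offset": [13,-40,0],"roll": 0,"hand": 0},
    {"offset": [25,-80,0],"roll": 0,"hand": 0},
    {"offset": [38,-120,0],"roll": 0,"hand": 0},
    {"offset": [50,-160,0],"roll": 0,"hand": 0},
    {"offset": [63,-200,0],"roll": 0,"hand": 0},
    {"offset": [75,-240,0],"roll": 0,"hand": 0},
    {"offset": [88,-280,0],"roll": 0,"hand": 0},
    {"offset": [93,-297,30],"roll": 0,"hand": 0},
    {"offset": [93,-297,70],"roll": 0,"hand": 0},
    {"offset": [93,-297,110],"roll": 0,"hand": 0},
    {"offset": [93,-297,150],"roll": 0,"hand": 0},
    {"offset": [93,-297,180],"roll": 0,"hand": 0},
    {"offset": [93,-297,205],"roll": 0,"hand": 0},
    {"offset": [93,-297,210],"roll": 0,"hand": 0},
    {"offset": [93,-297,210],"roll": 0,"hand": 0},
    {"offset": [93,-297,210],"roll": 0,"hand": 0},
    {"offset": [93,-297,210],"roll": 0,"hand": 0}
  ]
}}

```text
clock: 18.78
tool_pos: [0.5836, -0.238, 0.0473]
orientation: [-179.9, 0.1, -163.7]
force: [0.4, 0.2, -0.0]
opening: 0.0001
```

Request:
{"fn": "jog_arm", "kwargs": {
  "motion": [
    {"offset": [0,0,2],"roll": 0,"hand": 0},
    {"offset": [0,0,4],"roll": 0,"hand": 0},
    {"offset": [0,0,6],"roll": 0,"hand": 0},
    {"offset": [0,0,6],"roll": 0,"hand": 0},
    {"offset": [0,0,6],"roll": 0,"hand": 0}
  ]
}}

```text
clock: 19.2
tool_pos: [0.5823, -0.2378, 0.0397]
orientation: [-180.0, 0.0, -163.7]
force: [-0.8, 0.2, -0.2]
opening: -0.0001
```

Request:
{"fn": "jog_arm", "kwargs": {
  "motion": [
    {"offset": [0,0,2],"roll": 0,"hand": 0},
    {"offset": [0,0,4],"roll": 0,"hand": 0},
    {"offset": [0,0,6],"roll": 0,"hand": 0},
    {"offset": [0,0,6],"roll": 0,"hand": 0}
  ]
}}

```text
clock: 19.53
tool_pos: [0.5823, -0.2378, 0.0331]
orientation: [180.0, -0.0, -163.7]
force: [-0.2, 0.7, 1.5]
opening: 0.0004
```

Request:
{"fn": "jog_arm", "kwargs": {
  "motion": [
    {"offset": [0,0,1],"roll": 0,"hand": 0},
    {"offset": [0,0,2],"roll": 0,"hand": 0},
    {"offset": [0,0,3],"roll": 0,"hand": 0},
    {"offset": [0,0,3],"roll": 0,"hand": 0}
  ]
}}

```text
clock: 19.87
tool_pos: [0.5824, -0.2379, 0.0306]
orientation: [-180.0, -0.0, -163.7]
force: [-0.7, 0.8, 2.6]
opening: 0.0004
```

Request:
{"fn": "jog_arm", "kwargs": {
  "motion": [
    {"offset": [0,0,1],"roll": 0,"hand": 0},
    {"offset": [0,0,2],"roll": 0,"hand": 0},
    {"offset": [0,0,3],"roll": 0,"hand": 0},
    {"offset": [0,0,3],"roll": 0,"hand": 0}
  ]
}}

```text
clock: 20.2
tool_pos: [0.5823, -0.2378, 0.0275]
orientation: [-180.0, -0.0, -163.7]
force: [-1.0, 0.6, 4.7]
opening: 0.0006
```

Contact came at about z 0.034, and the spring force is rising as expected. I'll press to the stop.

Request:
{"fn": "jog_arm", "kwargs": {
  "motion": [
    {"offset": [0,0,1],"roll": 0,"hand": 0},
    {"offset": [0,0,2],"roll": 0,"hand": 0},
    {"offset": [0,0,2],"roll": 0,"hand": 0},
    {"offset": [0,0,2],"roll": 0,"hand": 0}
  ]
}}

```text
clock: 20.53
tool_pos: [0.5824, -0.2379, 0.0271]
orientation: [-180.0, 0.0, -163.7]
force: [-5.0, 3.5, 16.1]
opening: 0.0006
```

Request:
{"fn": "jog_arm", "kwargs": {
  "motion": [
    {"offset": [0,0,0.7],"roll": 0,"hand": 0},
    {"offset": [0,0,1.5],"roll": 0,"hand": 0},
    {"offset": [0,0,1.5],"roll": 0,"hand": 0},
    {"offset": [0,0,1.5],"roll": 0,"hand": 0}
  ]
}}

```text
clock: 20.87
tool_pos: [0.5825, -0.2379, 0.0269]
orientation: [-179.9, 0.0, -163.6]
force: [-8.5, 5.8, 26.0]
opening: 0.0003
```

The hard stop is at z 0.027, about 6 mm below contact, and it was reached just as the spring force got to about 5 N. I'll retreat and check.

Request:
{"fn": "jog_arm", "kwargs": {
  "motion": [
    {"offset": [0,0,-20],"roll": 0,"hand": 0},
    {"offset": [0,0,-60],"roll": 0,"hand": 0},
    {"offset": [0,0,-100],"roll": 0,"hand": 0},
    {"offset": [0,0,-140],"roll": 0,"hand": 0},
    {"offset": [0,0,-180],"roll": 0,"hand": 0},
    {"offset": [0,0,-220],"roll": 0,"hand": 0},
    {"offset": [20,-40,-228],"roll": 0,"hand": 0},
    {"offset": [20,-80,-228],"roll": 0,"hand": 0},
    {"offset": [40,-120,-228],"roll": 0,"hand": 0},
    {"offset": [60,-160,-228],"roll": 0,"hand": 0},
    {"offset": [60,-160,-228],"roll": 0,"hand": 0},
    {"offset": [60,-160,-228],"roll": 0,"hand": 0}
  ]
}}

```text
clock: 21.87
tool_pos: [0.5685, -0.4112, 0.2506]
orientation: [180.0, -0.1, -163.9]
force: [-1.3, -0.6, 0.5]
opening: 0.0003
```

```bash
python3 - <<'E'
from h import *
a=save('scene','s3');b=save('top','t3');print(ctrl.get_obs()['force'])
r=lambda x:cv2.resize(x[:,:,::-1],(400,290),interpolation=cv2.INTER_CUBIC)
cv2.imwrite('pics/fin.png',np.vstack([np.hstack([r(a['img']),r(a['img'][140:210,360:457])]),np.hstack([r(b['img']),r(b['img'][120:240,190:355])])]))
E
```

```text
[0.04874289 0.25258506 0.87926205]
```

View pics/fin.png

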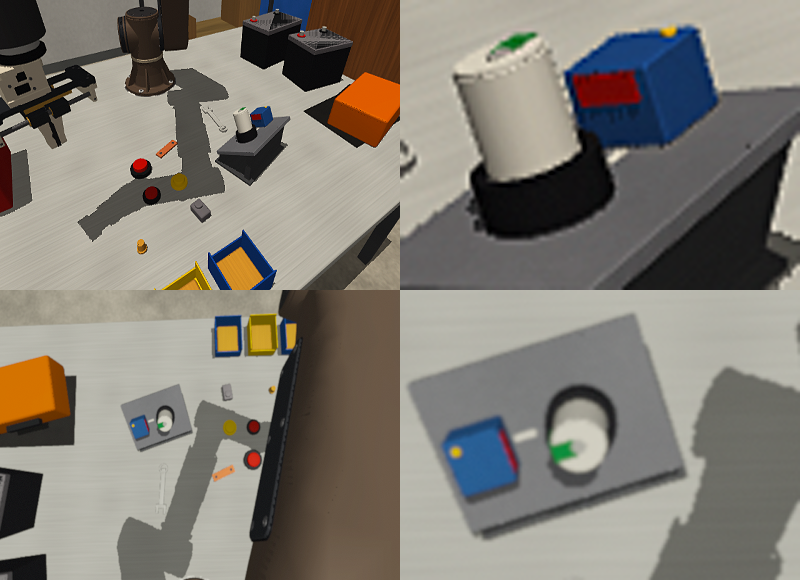

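The final views show the bar on the cell's top, at about (563,452) in the lower-right crop, pointing at the scanner window. The cell sits at its original height, the loose parts haven't moved, and the arm is clear.

```bash
python3 -c "
from plant import order
print(order.close_job())"
```

```text
the job is handed in; nothing more can be done
None
```

I turned the cell about 90° in five short grip-and-twist strokes, so its green stripe now faces the scanner window. I then seated it, pressed the smaller red button to its stop, and handed the job in at about 22 s.

- **Stripe direction:** the last close view, taken before the button press, put the bar on the cell's top at 90.0° in the station frame. The white dash on the deck read about 89.4° in an earlier view, so the error is probably within 1°. The final overhead view still shows the bar pointing at the window.
- **Cell home in the nest:** after the twisting, one check disagreed. The scene camera and the wrist camera's top-centre reading suggested the cell had lifted a few mm. I pressed its uphill rim to about 11 N until it was stiff. The rim height then agreed with the home height to within about 2 mm, and the top centre read -1.3 mm along the slope, against -1.0 mm at the start.
- **Button:** the tool moved about 6 mm from contact to a hard stop. The spring force reached about 5 N, and I pressed on to 26 N at the stop. The joint itself can't be read, so full travel is inferred from those figures.
- **Loose parts:** none looked moved in the last views, and the arm was clear of everything when I handed in.

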